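# Hold the flashlight's bayonet cap half-turned for a lamp check

## Task

The flashlight stands tail up in the maple block with a fresh cell in it: fit its loose tail cap, letting the two pins down the two slots and pressing gently against the spring, and turn it clockwise halfway to the lock. Do not let it click into the lock: finish while still holding the cap there with the gripper, so that I can see whether the lamp lights before we lock it. Never force the cap, and leave the other things on the shelf alone.

Things in the scene. Friction and masses are not known exactly. Their poses are not given: they have to be found in the camera images.
- cap: Loose steel tail cap, about 80 g, standing upright on the shelf on its plug. Origin: centre of the plug's flat underside, z up its axis. Plug 32 mm wide, z 0 to 22 mm, lowest 7 mm tapered to 24 mm. Two pins on the plug along +x and -x reach 21.5 mm from the axis, 5 mm wide, z 7.5 to 11.5 mm. Knurled flange 47 mm wide, z 22 to 27 mm. A half turn about z changes nothing.
- cap_bar (a point): Centre of the thumb bar on top of the cap, the part to grip, 39 mm above the cap's origin; cap's axes. Flat-sided bar 38 mm long along x (in line with the pins), 14 mm thick along y, 24 mm high (27 to 51 mm above the origin).
- mouth (a point): Centre of the flashlight's open tail at rim level, about 135 mm above the shelf, z up. It is held fast in the block. Tail 44 mm outer, 35 mm inner diameter. J-shaped slots through the wall at +x and -x: each drops from the rim, 9 to 11 mm wide, to 14 mm deep, then runs clockwise seen from above (from +x to -y) in a 7 mm high run, 7 to 14 mm below the rim, to the lock at 90 degrees.
- half_mark (a point): Short dark mark on the tail wall below one run, halfway, 45 degrees clockwise of its slot. The pins are in the run when the cap's origin is 18.5 mm (pins against the run's top) to 21.5 mm (on its bottom) below the rim; the flange never meets the rim.
- lock_mark (a point): The like mark at the lock, 90 degrees clockwise of the slot. Here the run's top is 2.5 mm higher: the sprung cap clicks up into it from about 83 degrees of turn on, and stops at about 92. The other slot has the same two marks.
- cell (a joint): How far the cell in the tube is pressed down on its spring, m, 0 when free. Its contact button meets the cap when the cap's origin is 14.5 mm below the rim; from there the spring pushes up with 2.2 N plus 0.9 N per mm: about 6 N with the pins against the run's top, 8.5 N with them on its bottom.
- maple_block: Maple block, 85 mm along x, 160 mm along y, 45 mm high, screwed to the shelf; origin at the centre of its underside. The flashlight stands in its bore at y = -35 mm (barrel 40 mm, head 55 mm in diameter); a short pen stands at x = 24, y = 36 mm, its top 102 mm above the shelf.
- tealight_holder: Frosted glass tealight holder, a cup 64 mm in diameter and 62 mm high, loose; origin at the centre of its underside. To be left alone.
- key: Loose key lying flat, with a round blue silicone cap 27 mm in diameter and 8 mm thick on its head; blade to +x as far as 49 mm from the origin, which is under the centre of the round cap. To be left alone.
- organizer: Grey plastic organizer with a closed flip-top lid with a knob, 100 mm along x, 140 mm along y, 66 mm high (the knob stands about 40 mm higher), loose, 0.6 kg; origin at the centre of its underside. To be left alone.
- key_hook: Chrome spare-key hook on a small stand, about 130 mm high, fixed; origin at the centre of its underside.
Things that resemble listed ones, but are neither listed nor needed, are in the scene too. What is shaped like the cap but blue is not meant.

How it is judged:
On the way:
1. the cap is down in the tail with its pins at the foot of the slots, not yet turned (z of cap in the frame of mouth below -0.0175 m and horizontal distance between cap and mouth below 0.004 m and angle between the x axis of cap and the x axis of mouth, either way round below 0.35 rad), for 0.04 s.
At the end, for the whole second after the job is handed in: The cap is in the flashlight's tail, upright, pins under the wall of the slots (cap origin at least 17 mm below the rim and within 4 mm of the tube's axis), turned 45 degrees clockwise give or take 15, not locked, and the gripper still holds it (contact force above 2 N) (z of cap in the frame of mouth below -0.017 m and horizontal distance between cap and mouth below 0.004 m and angle between cap's own z axis and vertical below 0.12 rad and angle between the x axis of cap and the x axis of mouth, either way round between 0.524 and 1.047 rad and contact force between the fingers and cap above 2 N); the arm keeps its last pose, push and grip.
It fails at once if the cap is turned into the lock (z of cap in the frame of mouth below -0.012 m and horizontal distance between cap and mouth below 0.005 m and angle between the x axis of cap and the x axis of mouth, either way round above 1.42 rad).
It fails at once if the cap is forced: it bears on the flashlight with more than 40 N (contact force between cap and flashlight above 40 N).
It fails at once if the tealight holder is disturbed (distance of tealight_holder from where it was at the start of the episode above 0.02 m).
It fails at once if the key is disturbed (distance of key from where it was at the start of the episode above 0.02 m).
It fails at once if the organizer is disturbed (distance of organizer from where it was at the start of the episode above 0.02 m).
It also fails if it takes over 45 s, if anything falls off the work surface, if the arm or the gripper's body presses on something with over 40 N, if the wrist force passes 120 N, or if a joint passes its speed limit or range.

## Robot

A 7-joint arm with a two-finger parallel gripper is mounted at the origin on the work surface. World frame = base frame: x ahead of the robot, y to its left, z up, the work surface at z = 0. Lengths are in m, angles in rad, forces in N, time in s.
With the tool pointing down it reaches from about 0.4 to 0.85 m from the base axis. Payload 10.4 kg.
Tool frame: the origin (TCP) lies between the finger pads; the fingertips stand 22 mm ahead of it and the grasp point (between the pads) lies 3 mm ahead of it; z points along the fingers, y is the line along which they close (so a half turn about z gives the same grasp; the last joint's range is limited). The gripper opens to 85 mm and grips with 20 to 120 N. Pads are 22 mm wide; open, the fingers measure 114 mm over their backs; the gripper's body (76 mm by 85 mm) begins 54 mm behind the grasp point. The pads swing forward as they close: fully open they stand 13 mm farther back than shut.
Start: joints at [1.087, 0.332, -0.065, 1.46, 0.022, 1.35, -0.088], TCP at [0.278, -0.56, 0.225] pointing down, gripper open.
Joint ranges: [-2.6, 2.6], [-0.5, 2.12], [-1.47, 1.34], [0.16, 2.42], [-1.27, 4.41], [0.06, 2.06], [-2.6, 2.6]. Speed limits (rad/s): [2.22, 2.22, 2.79, 2.79, 3.14, 3.14, 3.14].

## Interface

Orientations are given as a unit quaternion [x, y, z, w].
In Python, from workcell import manip, camera, ticket, boxes_of, outline_of gives the robot as it stands.
- The arm moves only by the tool carry_out, never from a script. Its argument "deltas" is a list of rows, each a list of 5 numbers: the shift along the tool's x, y, z as a fraction of full scale, then the turn about the tool's z as a fraction of full scale, then the opening, from -1 (shut) to 1 (fully open), so that 0 is half open. In form: [[tx, ty, tz, spin, gripper], ...]. A call has 1 to 20 rows; each row is the pose to reach, as a shift and turn from the pose commanded when the call began, along the tool's axes at that moment; what a row does not reach only later rows make up. Full scale, the value 1, is 150 mm for a shift and 30 degrees for a turn. A row lasts 1/8 s, in which the tool goes at most 62.5 mm and 10.7 degrees, less where a joint would pass 70% of its speed; a pose out of reach is approached as far as the arm can. A call with a number of a shift or a turn outside -1 to 1 is refused whole. A call with a gripper value outside its range is refused whole. The fingers move at their own pace and stop on an object; "force" is the grip in N (left out, the last holds). Time passes only in rows, so rows that repeat a pose let the fingers close. It gives the time, the measured TCP pose, the force, the opening and the grip force at its end, in the units of the state.
- manip.get_obs(): the state, without advancing time (a new reading comes with each control period).
- camera(name): name is "side" or "top"; returns a dict with "img" (420x560x3 uint8, red, green, blue), "depth" (420x560 float32, m along the optical axis (not along the pixel's ray), 0 where there is no reading), "vertical_fov" (degrees; the focal length in pixels is half the picture's height over the tangent of half this angle, whatever the lens; pixels are square), "cx", "cy" (the principal point, pixels), "R" (3x3) and "t" (3): a world point X has camera coordinates R X + t. Camera axes: x right, y down, z forward; pixel columns grow to the right and rows downward; lengths in m; the calibration is good to about 2 mm. A picture is of the moment at which its call begins.
- ticket.hand_in(): hands the job in; it is judged then, once.
Trained networks look in a picture, given as the dict that the camera call returned (one of the last four; its "shot" number tells which), for a name from the list of things; names that differ only in an ending like _2 or _b are one class to them, and where a whole thing is asked for, a point or a joint stands for the part that bears it (a point fixed in the world has none). Each returns a list of dicts, best first, with "conf" (0 to 1); they miss things now and then, are a little off and sometimes report something else, mostly with a low value. They report only what shows in the picture. A call takes as long as a camera call. They do not tell look-alikes from the thing itself.
- boxes_of(query, picture): "position" ([x, y, z] in m, in world coordinates, good to about 4 mm: the middle of the surface that is visible of it).
- outline_of(query, picture): "region" (420x560 bool, what is visible of it).
The state is a dict: "clock": time; "joint_pos": joint angles; "joint_velocities": joint speeds; "tau": joint torques, N m; "position": TCP position; "ee_rot": TCP orientation; "ft_force": force on the tool from outside, world axes, zero at the start; "torque": the same for the moment, N m; "grip_width": opening from 0.0 (shut) to 1.0 (fully open); "grasp_force": force on a finger pad.
Only numpy, scipy, OpenCV 4.12 (cv2) and the standard library are available. Lean on these libraries where they do the work, as an engineer would, in place of code of your own. Each camera call takes 0.05 s, during which the arm holds its last target. There are 200 camera calls.

## Working session

There is one attempt and no reset: what is moved stays moved. The work goes in short steps, Python scripts to look and compute and a tool call to move; the robot and the scene stay as the last step left them, time stands still between calls to the robot, and variables do not carry over. Pictures are saved under pics/ and viewed, at most 10 in all, crops included, and the job is handed in when it is done.

Besides the shell and the picture viewer there is one more tool, called in YAML: its name, and indented under it one key for each argument. carry_out: Moves the arm, as the interface text tells. Its arguments: {"type":"object","properties":{"deltas":{"type":"array","items":{"type":"array","items":{"type":"number"}}},"force":{"type":"number"}},"required":["deltas"]}

```bash
mkdir -p pics; cat > h.py <<'E'
import numpy as np, cv2
from workcell import manip, camera, ticket, boxes_of, outline_of
def K(p): 
    f=p["img"].shape[0]/2/np.tan(np.radians(p["vertical_fov"])/2); return f,p["cx"],p["cy"]
def cloud(p):
    f,cx,cy=K(p); d=p["depth"]; v,u=np.mgrid[:d.shape[0],:d.shape[1]]
    c=np.stack([(u-cx)/f*d,(v-cy)/f*d,d],-1)
    w=(c-p["t"])@np.asarray(p["R"]); w[d==0]=np.nan; return w
def proj(p,X):
    f,cx,cy=K(p); c=np.asarray(p["R"])@np.asarray(X)+p["t"]; return (f*c[0]/c[2]+cx, f*c[1]/c[2]+cy)
def save(n,img,s=1): cv2.imwrite("pics/"+n,cv2.resize(img[:,:,::-1],None,fx=s,fy=s,interpolation=cv2.INTER_CUBIC))
E
python3 - <<'E'
from h import *
for n in("top","side"):
    p=camera(n); save(n+"0.png",p["img"],1.4); print(n,K(p),np.round(p["R"],3).tolist(),np.round(p["t"],3))
    for q in("cap","cap_bar","mouth","half_mark","lock_mark","maple_block","tealight_holder","key","organizer","key_hook"):
        for b in boxes_of(q,p)[:4]: print(q,np.round(b["position"],3),round(b["conf"],2),np.round(proj(p,b["position"])))
print(manip.get_obs())
E
```

```text
top (np.float64(545.2568759096879), 281.7724966628461, 218.39088234829973) [[-0.022, -1.0, 0.001], [-0.984, 0.021, -0.177], [0.177, -0.005, -0.984]] [0.045 0.612 1.103]
cap [ 0.562 -0.23   0.026] 0.94 [404. 241.]
cap [ 0.643 -0.247  0.028] 0.86 [409. 204.]
cap [ 0.728 -0.184  0.027] 0.79 [379. 167.]
cap [ 0.635 -0.155  0.027] 0.69 [367. 209.]
cap_bar [ 0.732 -0.185  0.025] 0.89 [378. 166.]
cap_bar [ 0.64  -0.159  0.022] 0.75 [369. 207.]
cap_bar [ 0.642 -0.249  0.028] 0.61 [410. 205.]
cap_bar [ 0.564 -0.227  0.025] 0.56 [402. 240.]
mouth [0.516 0.174 0.118] 0.83 [211. 263.]
mouth [0.519 0.179 0.124] 0.57 [208. 261.]
half_mark [0.512 0.17  0.121] 0.86 [213. 264.]
lock_mark [0.516 0.172 0.116] 0.84 [212. 263.]
maple_block [0.532 0.224 0.046] 0.6 [191. 259.]
tealight_holder [ 0.522 -0.087  0.026] 0.9 [338. 261.]
key [ 0.509 -0.296  0.011] 0.64 [434. 266.]
organizer [0.78  0.002 0.061] 0.95 [294. 142.]
key_hook [0.696 0.326 0.012] 0.98 [149. 188.]
side (np.float64(401.5209035013262), 276.59639631334267, 210.96838334149373) [[0.992, -0.123, -0.003], [-0.07, -0.543, -0.837], [0.101, 0.831, 
[... 807 characters left out ...]
int_pos': array([ 1.08738641,  0.33221101, -0.06473821,  1.46009076,  0.02161369,
        1.34992267, -0.08849033]), 'joint_velocities': array([-0.00081244, -0.00056239,  0.00127607, -0.00012496,  0.00039892,
        0.00026386, -0.00045034]), 'tau': array([ 6.08617465e-04, -6.25237441e+01,  4.98163677e-02, -3.91823387e+01,
        1.67266256e-02,  2.03615898e-03, -7.14833982e-05]), 'position': array([ 0.27796106, -0.55980709,  0.22453516]), 'ee_rot': array([9.73568074e-01, 2.28397032e-01, 1.54269202e-05, 2.86938687e-05]), 'ft_force': array([-0.57167215,  1.10069378,  0.41420243]), 'torque': array([-0.00799546,  0.0119646 ,  0.04175377]), 'grasp_force': 0.0, 'grip_width': 0.9970053115471887}
```

View pics/top0.png

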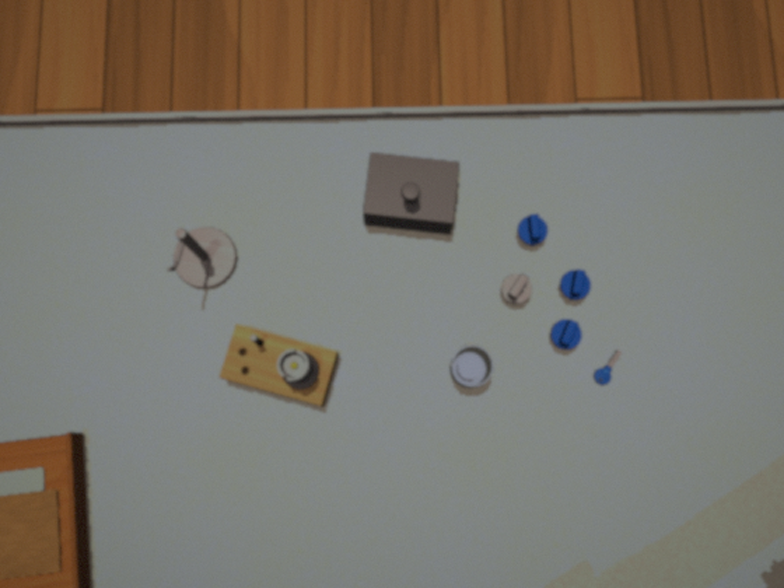

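```bash
python3 - <<'E'
from h import *
p=camera("top"); s=camera("side")
a=cv2.resize(p["img"][150:290,335:455],None,fx=4,fy=4,interpolation=cv2.INTER_CUBIC)
b=cv2.resize(s["img"][260:360,245:355],None,fx=2.8,fy=2.8,interpolation=cv2.INTER_CUBIC)
c=cv2.resize(p["img"][235:300,180:245],None,fx=4,fy=4,interpolation=cv2.INTER_CUBIC)
H=np.zeros((560,800,3),np.uint8); H[:560,:480]=a; H[:280,480:788]=b; H[290:550,480:740]=c
save("crop1.png",H)
# geometry
for n,q in(("top",p),("side",s)):
    W=cloud(q)
    for i,o in enumerate(outline_of("cap",q)[:5]):
        m=o["region"]; P=W[m]; P=P[~np.isnan(P[:,0])]; col=q["img"][m].mean(0)
        print(n,round(o["conf"],2),m.sum(),np.round(np.median(P,0),3),"zmax",np.round(np.percentile(P[:,2],[5,50,98]),3),col.round())
        T=P[P[:,2]>0.043]
        if len(T)>10:
            r=cv2.minAreaRect((T[:,:2]*1000).astype(np.float32)); print("  bar top",len(T),T[:,2].mean().round(4),np.round(r[0],1),np.round(r[1],1),round(r[2],1))
    M=W[(W[...,2]>0.128)&(W[...,2]<0.145)&(abs(W[...,0]-.515)<.05)&(abs(W[...,1]-.172)<.05)]
    if len(M)>20: print("rim",len(M),cv2.minEnclosingCircle((M[:,:2]*1000).astype(np.float32)),np.median(M[:,2]))
E
```

```text
top 0.72 367 [ 0.644 -0.245  0.03 ] zmax [0.025 0.03  0.056] [ 37.  63. 113.]
  bar top 123 0.0516 [ 644.8 -249.6] [15.2 37.5] 74.7
top 0.67 684 [0.516 0.173 0.119] zmax [0.045 0.119 0.139] [95. 91. 83.]
  bar top 654 0.1032 [520.7 180. ] [65.6 54.4] 55.7
top 0.66 387 [ 0.732 -0.184  0.03 ] zmax [0.004 0.03  0.056] [ 41.  65. 111.]
  bar top 122 0.0512 [ 735.2 -187.3] [37.9 14.8] 3.5
top 0.65 385 [ 0.639 -0.155  0.029] zmax [0.022 0.029 0.055] [118. 111. 105.]
  bar top 115 0.052 [ 640.5 -156.9] [13.7 37.8] 54.2
top 0.58 349 [ 0.566 -0.228  0.03 ] zmax [0.025 0.03  0.055] [ 35.  63. 115.]
  bar top 122 0.0512 [ 566.9 -230.1] [14.9 36.2] 63.4
rim 144 ((518.8994750976562, 177.0696563720703), 22.436145782470703) 0.1361242037012317
side 0.8 383 [ 0.643 -0.26   0.031] zmax [0.011 0.031 0.054] [ 32.  58. 101.]
  bar top 121 0.05 [ 644.3 -253.7] [16.7 36.7] 76.0
side 0.73 397 [ 0.564 -0.241  0.03 ] zmax [0.001 0.03  0.053] [ 36.  62. 102.]
  bar top 119 0.05 [ 567.7 -235. ] [15.4 36.9] 63.6
side 0.63 305 [ 0.638 -0.17   0.031] zmax [0.013 0.031 0.053] [97. 92. 85.]
  bar top 97 0.0497 [ 641.3 -161.5] [17.  37.4] 56.6
side 0.53 314 [ 0.733 -0.199  0.031] zmax [0.012 0.031 0.053] [27. 54. 98.]
  bar top 97 0.0496 [ 733.2 -193.1] [36.6 14.6] 7.0
rim 85 ((519.7125854492188, 172.70413208007812), 23.87519073486328) 0.13446129958233052
```

View pics/crop1.png

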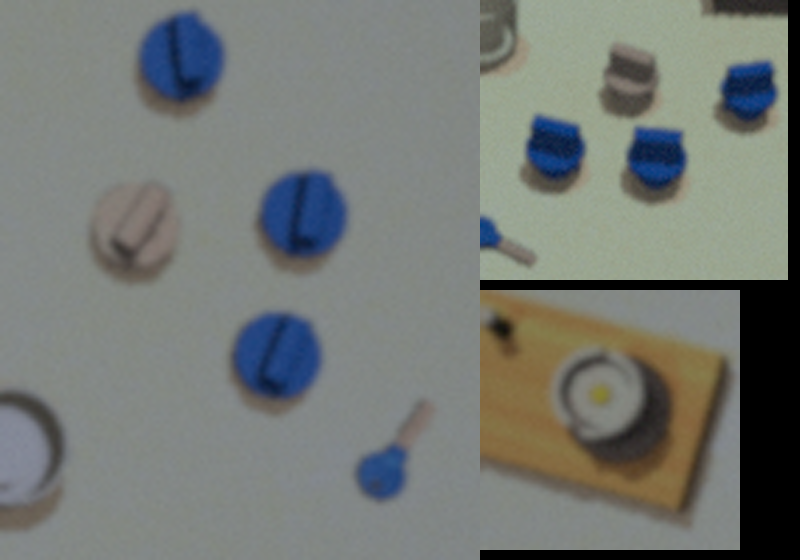

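The four candidates in the top view are blue at (378,166), (410,205) and (402,240), and bare steel at (368,207). The steel one is the cap, since blue ones are excluded. The slots show as gaps in the rim at about (204,270) and (217,251). Next I'll refine the angles and set up the move helper.

```bash
cat >> h.py <<'E'
from scipy.spatial.transform import Rotation as Ro
def go(target,yaw):
    """remaining shift (tool axes, units of 150 mm) and spin (units of 30deg) to reach target/tool-x yaw (deg)"""
    o=manip.get_obs(); R=Ro.from_quat(o["ee_rot"]).as_matrix()
    d=R.T@(np.array(target)-o["position"])/.15
    y=np.degrees(np.arctan2(R[1,0],R[0,0])); s=-((yaw-y+180)%360-180)/30
    print("pos",o["position"].round(4),"yaw",y.round(2),"shift",d.round(3),"spin",round(s,3)); return d,s
def baryaw(q,zlo,zhi,c,r=.035):
    W=cloud(q); m=(W[...,2]>zlo)&(W[...,2]<zhi)&(np.hypot(W[...,0]-c[0],W[...,1]-c[1])<r); P=W[m][:,:2]
    ev,V=np.linalg.eigh(np.cov(P.T)); v=V[:,1]; return P.mean(0),np.degrees(np.arctan2(v[1],v[0]))%180,2*np.sqrt(3*ev)
E
python3 - <<'E'
from h import *
go([.641,-.159,.2],145)
for n,c,mc in(("top",(.6405,-.157),(.5189,.1771)),("side",(.641,-.1615),(.5197,.1727))):
    q=camera(n); print(n,baryaw(q,.046,.06,c))
    W=cloud(q); g=cv2.cvtColor(q["img"],cv2.COLOR_RGB2GRAY)
    A=np.arange(0,360,10); out=[]
    for a in A:
        v=[cv2.getRectSubPix(g,(1,1),proj(q,[mc[0]+r*np.cos(np.radians(a)),mc[1]+r*np.sin(np.radians(a)),.135]))[0,0] for r in(.0185,.02,.0215)]
        out.append(int(np.mean(v)))
    print(dict(zip(A.tolist(),out)))
    if n=="top":
        H=np.zeros((400,400,2),np.float32)
        for i in range(400):
            for j in range(400): H[i,j]=proj(q,[mc[0]+(200-i)*.03/200,mc[1]+(200-j)*.03/200,.135])
        save("rim.png",cv2.remap(q["img"],H,None,cv2.INTER_CUBIC))
E
```

```text
pos [ 0.2779 -0.5598  0.2246] yaw 26.4 shift [ 3.356 -1.317  0.164] spin -3.953
top (array([ 0.64051343, -0.15687781]), np.float64(144.7715000357818), array([0.01395415, 0.03798028]))
{0: 111, 10: 117, 20: 116, 30: 115, 40: 117, 50: 118, 60: 116, 70: 117, 80: 118, 90: 118, 100: 120, 110: 121, 120: 121, 130: 120, 140: 102, 150: 80, 160: 97, 170: 110, 180: 107, 190: 106, 200: 111, 210: 114, 220: 115, 230: 115, 240: 116, 250: 119, 260: 122, 270: 121, 280: 117, 290: 113, 300: 114, 310: 113, 320: 116, 330: 119, 340: 110, 350: 98}
side (array([ 0.64072113, -0.16337709]), np.float64(144.95811645240047), array([0.01554184, 0.03872801]))
{0: 121, 10: 125, 20: 126, 30: 126, 40: 123, 50: 120, 60: 120, 70: 123, 80: 121, 90: 119, 100: 118, 110: 118, 120: 117, 130: 115, 140: 118, 150: 127, 160: 131, 170: 133, 180: 131, 190: 124, 200: 117, 210: 108, 220: 100, 230: 94, 240: 91, 250: 94, 260: 91, 270: 90, 280: 90, 290: 88, 300: 84, 310: 77, 320: 73, 330: 81, 340: 95, 350: 109}
```

View pics/rim.png

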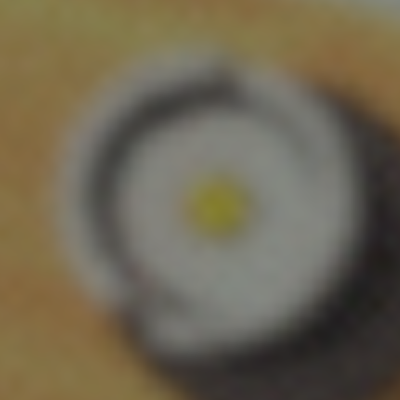

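```bash
python3 - <<'E'
from h import *
from scipy.optimize import least_squares
canv=np.zeros((450,800,3),np.uint8)
for k,(n,mc) in enumerate((("top",(.5186,.1755)),("side",(.5195,.172)))):
    q=camera(n); W=cloud(q); P=W[(np.hypot(W[...,0]-mc[0],W[...,1]-mc[1])<.028)&(W[...,2]>.09)]
    T=P[P[:,2]>.131]; T=T[np.hypot(T[:,0]-mc[0],T[:,1]-mc[1])>.015]
    s=least_squares(lambda c:np.hypot(T[:,0]-c[0],T[:,1]-c[1])-.01975,mc,loss="soft_l1",f_scale=.002).x
    print(n,"cam",-np.asarray(q["R"]).T@q["t"],"center",s.round(4),np.median(T[:,2]).round(4))
    a=np.degrees(np.arctan2(P[:,1]-s[1],P[:,0]-s[0]))%360; r=np.hypot(P[:,0]-s[0],P[:,1]-s[1])
    for lo in range(0,360,15):
        m=(a>=lo)&(a<lo+15)&(r>.0165)&(r<.024)
        print(lo,m.sum(),(P[m,2]>.131).sum(),np.round(np.percentile(P[m,2],[0,50,100]),3) if m.any() else "",end=" | ")
    print()
    u,v=map(int,proj(q,[*s,.125])); c=q["img"][v-28:v+28,u-25:u+25]; canv[:448,400*k:400*k+400]=cv2.resize(c,(400,448),interpolation=cv2.INTER_CUBIC)
canv=cv2.convertScaleAbs(canv,alpha=1.8,beta=-40)
save("tail.png",canv)
E
```

```text
top cam [0.40838502 0.03779721 1.19341263] center [0.5191 0.1766] 0.1361
0 10 7 [0.119 0.135 0.139] | 15 11 7 [0.111 0.134 0.138] | 30 11 7 [0.115 0.135 0.139] | 45 12 8 [0.12  0.135 0.139] | 60 11 7 [0.118 0.132 0.138] | 75 12 7 [0.111 0.136 0.14 ] | 90 8 4 [0.114 0.129 0.139] | 105 10 7 [0.111 0.135 0.139] | 120 8 6 [0.117 0.133 0.137] | 135 11 3 [0.11  0.123 0.136] | 150 7 0 [0.11  0.121 0.124] | 165 7 5 [0.12  0.136 0.139] | 180 12 7 [0.097 0.134 0.138] | 195 12 7 [0.095 0.133 0.137] | 210 13 7 [0.096 0.136 0.138] | 225 13 8 [0.097 0.134 0.139] | 240 13 7 [0.092 0.133 0.14 ] | 255 11 6 [0.106 0.134 0.138] | 270 10 5 [0.11  0.132 0.141] | 285 10 7 [0.119 0.134 0.139] | 300 6 6 [0.133 0.136 0.141] | 315 5 3 [0.109 0.136 0.137] | 330 6 0 [0.112 0.121 0.125] | 345 12 3 [0.108 0.124 0.138] | 
side cam [ 0.50439677 -0.85225149  0.69929666] center [0.5191 0.1724] 0.1351
0 4 4 [0.132 0.136 0.138] | 15 1 1 [0.137 0.137 0.137] | 30 5 3 [0.126 0.133 0.137] | 45 8 3 [0.122 0.13  0.137] | 60 5 3 [0.12  0.132 0.136] | 75 9 4 [0.118 0.128 0.136] | 90 10 4 [0.12  0.13  0.138] | 105 8 5 [0.122 0.133 0.138] | 120 2 1 [0.122 0.13  0.137] | 135 3 2 [0.13  0.135 0.137] | 150 1 1 [0.135 0.135 0.135] | 165 1 1 [0.135 0.135 0.135] | 180 7 0 [0.09  0.1   0.128] | 195 8 2 [0.103 0.12  0.136] | 210 22 5 [0.09  0.12  0.139] | 225 21 2 [0.09  0.112 0.134] | 240 16 4 [0.094 0.116 0.139] | 255 18 4 [0.091 0.115 0.138] | 270 22 5 [0.09  0.112 0.137] | 285 18 5 [0.092 0.12  0.137] | 300 20 4 [0.092 0.112 0.138] | 315 12 1 [0.092 0.111 0.133] | 330 10 0 [0.1   0.116 0.122] | 345 12 3 [0.091 0.125 0.136] |
```

View pics/tail.png

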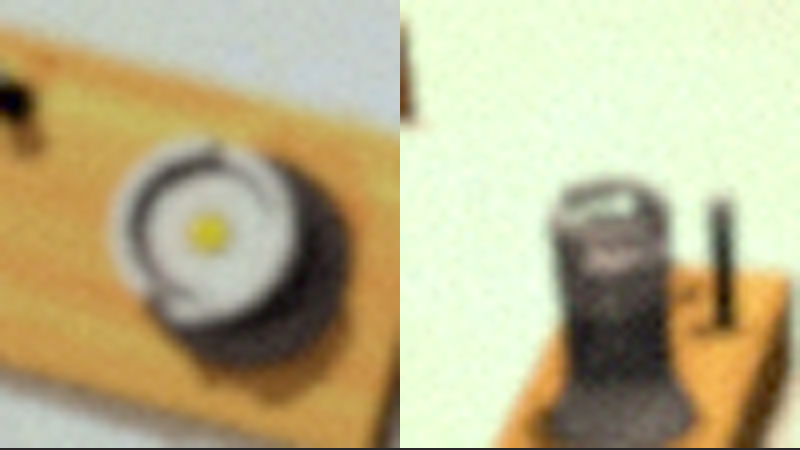

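carry_out:
  deltas:
    - [0.3, -0.12, 0, -0.3, 0.3]
    - [0.6, -0.24, 0, -0.6, 0.3]
    - [0.9, -0.35, 0, -0.9, 0.3]
    - [1, -0.4, 0, -1, 0.3]
  force: 40

```text
clock: 2.0
position: [0.3882, -0.4366, 0.2248]
ee_rot: [0.88, 0.476, 0.001, 0.0]
ft_force: [0.4, -0.6, 0.5]
grip_width: 0.651
grasp_force: 0.0
```

```bash
python3 - <<'E'
from h import *
from scipy.optimize import minimize
X=[];Zv=[]
for n,off in(("top",(.5188,.1762)),("side",(.5193,.1724))):
    D=[camera(n) for _ in range(8)]; q=dict(D[0]); q["depth"]=np.median([d["depth"] for d in D],0)
    f,cx,cy=K(q); C=-np.asarray(q["R"]).T@q["t"]
    v,u=np.mgrid[:420,:560]; W=cloud(q)
    ray=(W-C); Xr=C+ray*((.1355-C[2])/ray[...,2:])   # ray hits rim plane here
    r0=np.hypot(Xr[...,0]-off[0],Xr[...,1]-off[1]); m=r0<.034
    P=Xr[m][:,:2]; hi=(abs(W[m][:,2]-.1355)<.005).astype(float)
    def mod(p):
        d=P-p[:2]; r=np.hypot(*d.T); a=np.arctan2(d[:,1],d[:,0])-p[2]; t=abs((a+np.pi/2)%np.pi-np.pi/2)*.02
        s=lambda x:1/(1+np.exp(-x/.0006))
        return s(r-.0175)*s(.022-r)*s(t-.005)
    best=min((minimize(lambda p:((mod(p)-hi)**2).sum(),[*off,np.radians(a)],method="Nelder-Mead",options=dict(xatol=1e-5,fatol=1e-3)) for a in range(0,180,20)),key=lambda s:s.fun)
    print(n,best.x[:2].round(4),np.degrees(best.x[2])%180,best.fun,hi.sum(),len(hi))
go([.641,-.159,.2],145)
E
```

```text
top [0.5191 0.1766] 155.29003621999613 15.832378453303036 140.0 962
side [0.5197 0.1722] 146.91681648117137 37.35341910941783 71.0 212
pos [ 0.3856 -0.4394  0.2245] yaw 56.4 shift [2.5   0.384 0.164] spin -2.953
```

carry_out:
  deltas:
    - [0.35, 0.06, 0, -0.34, 0.3]
    - [0.7, 0.11, 0, -0.68, 0.3]
    - [1, 0.15, 0, -1, 0.3]
    - [1, 0.15, 0, -1, 0.3]

```text
clock: 3.3
position: [0.4901, -0.3228, 0.2247]
ee_rot: [0.726, 0.688, 0.001, -0.0]
ft_force: [0.1, -0.3, -0.1]
grip_width: 0.648
grasp_force: 0.0
```

```bash
python3 -c "
from h import *
go([.641,-.159,.12],145)"
```

```text
pos [ 0.4901 -0.3228  0.2247] yaw 86.89 shift [1.144 0.944 0.701] spin -1.937
```

carry_out:
  deltas:
    - [0.3, 0.25, 0.1, -0.33, 0.3]
    - [0.6, 0.5, 0.2, -0.66, 0.3]
    - [0.9, 0.75, 0.2, -1, 0.3]
    - [1, 0.94, 0.2, -1, 0.3]
    - [1, 0.94, 0.2, -1, 0.3]

```text
clock: 3.92
position: [0.6387, -0.1844, 0.1938]
ee_rot: [0.526, 0.85, 0.0, -0.0]
ft_force: [-0.8, -0.7, 0.5]
grip_width: 0.656
grasp_force: 0.0
```

```bash
python3 -c "
from h import *
go([.641,-.159,.09],145)"
```

```text
pos [ 0.6387 -0.1844  0.1938] yaw 116.49 shift [0.144 0.089 0.692] spin -0.95
```

carry_out:
  deltas:
    - [0.1, 0.06, 0.2, -0.33, 0.3]
    - [0.144, 0.089, 0.4, -0.66, 0.3]
    - [0.144, 0.089, 0.6, -0.95, 0.3]
    - [0.144, 0.089, 0.6, -0.95, 0.3]
    - [0.144, 0.089, 0.6, -0.95, 0.3]

```text
clock: 4.55
position: [0.6401, -0.1621, 0.1059]
ee_rot: [0.304, 0.953, -0.0, 0.001]
ft_force: [-0.1, 0.4, -0.0]
grip_width: 0.646
grasp_force: 0.0
```

```bash
python3 - <<'E'
from h import *
go([.641,-.1595,.052],145)
a=[]
for n,c,mc in(("top",(.6405,-.157),(.5189,.1771)),("side",(.641,-.1615),(.5197,.1727))):
    q=camera(n); u,v=map(int,proj(q,[.641,-.16,.05])); a.append(cv2.resize(q["img"][v-40:v+40,u-40:u+40],(400,400),interpolation=cv2.INTER_CUBIC))
save("pre.png",np.hstack(a))
E
```

```text
pos [ 0.6401 -0.1621  0.1059] yaw 144.6 shift [0.005 0.017 0.36 ] spin -0.013
```

View pics/pre.png

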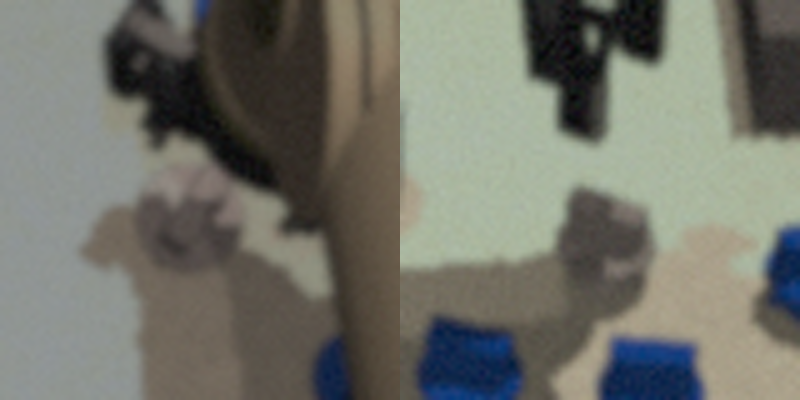

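The gripper is over the steel cap at (600,240) in the side crop, so I'll descend and close.

carry_out:
  deltas:
    - [0, 0.01, 0.18, 0, 0.3]
    - [0, 0.01, 0.36, 0, 0.3]
    - [0, 0.01, 0.36, 0, 0.3]
    - [0, 0.01, 0.36, 0, -0.4]
    - [0, 0.01, 0.36, 0, -1]
    - [0, 0.01, 0.36, 0, -1]
    - [0, 0.01, 0.36, 0, -1]
    - [0, 0.01, 0.36, 0, -1]
  force: 50

```text
clock: 5.65
position: [0.6407, -0.1596, 0.0506]
ee_rot: [0.302, 0.953, -0.0, 0.0]
ft_force: [0.5, 0.3, 0.5]
grip_width: -0.001
grasp_force: 0.0
```

```bash
python3 - <<'E'
from h import *
a=[]
for n in("top","side"):
    q=camera(n); u,v=map(int,proj(q,[.641,-.16,.05])); a.append(cv2.resize(q["img"][v-40:v+40,u-40:u+40],(400,400),interpolation=cv2.INTER_CUBIC))
    for o in outline_of("cap",q)[:5]:
        m=o["region"]; P=cloud(q)[m]; P=P[~np.isnan(P[:,0])]; print(n,o["conf"],np.median(P,0).round(3),P[:,2].max(),q["img"][m].mean(0).round())
save("g.png",np.hstack(a))
print(manip.get_obs())
E
```

```text
top 0.47 [ 0.632 -0.148  0.029] 0.07256827632424334 [78. 71. 68.]
side 0.81 [ 0.638 -0.17   0.03 ] 0.055035855638575014 [81. 77. 71.]
side 0.81 [ 0.733 -0.198  0.03 ] 0.05354246779562174 [ 41.  67. 106.]
side 0.75 [ 0.566 -0.241  0.03 ] 0.0538662300771542 [29. 52. 91.]
side 0.58 [ 0.644 -0.261  0.031] 0.053636396208097 [ 28.  56. 104.]
{'clock': 5.85, 'joint_pos': array([ 0.58084338,  0.61480941, -0.56076912,  1.51585254,  0.34927435,
        1.11199692,  0.90516645]), 'joint_velocities': array([-1.62013385e-04,  1.46557935e-05,  4.24104037e-04, -7.50257251e-04,
       -7.96198572e-04, -5.29260494e-04,  3.51126831e-04]), 'tau': array([ 4.67619393e-03, -7.13494277e+01, -1.09698710e+01, -3.38488233e+01,
        1.50025624e-02,  3.45311339e-03, -1.87130217e-04]), 'position': array([ 0.64070536, -0.15951772,  0.05051852]), 'ee_rot': array([ 3.01508940e-01,  9.53463349e-01, -2.93618658e-05,  1.45009697e-05]), 'ft_force': array([ 0.48804004,  0.57849501, -0.10326553]), 'torque': array([ 0.04468661,  0.01009768, -0.00700844]), 'grasp_force': 0.0, 'grip_width': 0.005883409402923848}
```

View pics/g.png

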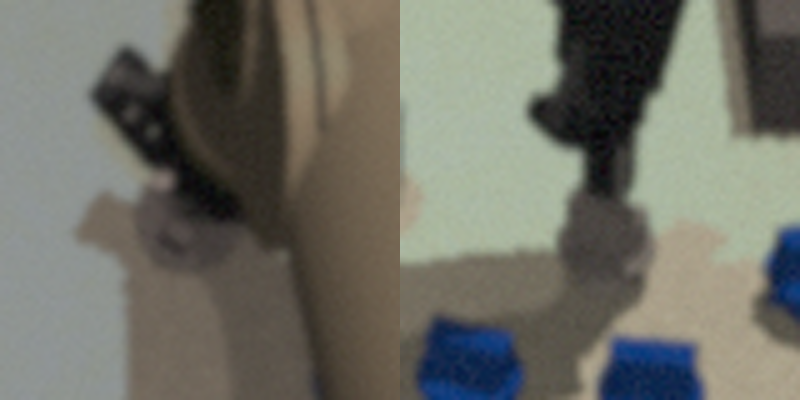

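```bash
python3 - <<'E'
from h import *
q=camera("side"); W=cloud(q); u,v=map(int,proj(q,[.641,-.16,.05])); print(u,v)
for y in range(-15,13,1):
    vv=v+y; print(vv,[(int(q["img"][vv,c].mean()),*(W[vv,c]*1000).round().astype(int).tolist()) for c in(u+1,u+3,u+6)] if not np.isnan(W[vv,u-5:u+8]).any() else "nan")
E
```

```text
298 278
263 [(31, 636, -180, 114), (23, 641, -178, 112), (50, 652, -160, 96)]
264 [(23, 634, -192, 122), (22, 641, -177, 108), (64, 651, -164, 96)]
265 [(22, 634, -191, 118), (21, 642, -177, 105), (64, 651, -165, 94)]
266 [(20, 635, -189, 113), (23, 642, -177, 102), (77, 651, -163, 89)]
267 [(21, 634, -191, 112), (39, 644, -167, 90), (85, 651, -163, 86)]
268 [(20, 634, -191, 109), (42, 644, -168, 88), (85, 652, -163, 83)]
269 [(23, 634, -192, 107), (50, 643, -169, 86), (91, 651, -166, 82)]
270 [(17, 638, -174, 88), (46, 644, -169, 83), (87, 651, -165, 78)]
271 [(12, 638, -173, 84), (58, 644, -168, 79), (90, 652, -164, 74)]
272 [(12, 638, -173, 82), (55, 644, -168, 76), (92, 652, -163, 71)]
273 [(20, 639, -172, 77), (52, 644, -170, 74), (98, 652, -163, 68)]
274 [(29, 638, -173, 75), (54, 644, -169, 71), (105, 652, -164, 65)]
275 [(16, 638, -174, 73), (59, 644, -169, 68), (122, 666, -99, 2)]
276 [(24, 638, -175, 71), (57, 644, -170, 65), (139, 666, -98, -2)]
277 [(40, 639, -170, 63), (63, 644, -171, 63), (153, 664, -108, 4)]
278 [(57, 642, -159, 50), (66, 644, -169, 59), (137, 653, -163, 52)]
279 [(62, 641, -164, 51), (66, 645, -167, 53), (105, 652, -166, 52)]
280 [(69, 640, -168, 52), (68, 645, -167, 50), (83, 651, -170, 52)]
281 [(68, 640, -170, 51), (68, 645, -169, 49), (75, 651, -171, 50)]
282 [(71, 640, -170, 47), (68, 644, -171, 48), (79, 651, -175, 50)]
283 [(71, 640, -170, 44), (68, 645, -168, 42), (72, 650, -177, 50)]
284 [(68, 640, -168, 40), (69, 644, -174, 44), (74, 651, -175, 45)]
285 [(69, 641, -167, 35), (70, 645, -171, 38), (68, 651, -176, 42)]
286 [(65, 641, -168, 32), (69, 645, -171, 35), (71, 651, -177, 40)]
287 [(65, 641, -168, 29), (73, 645, -168, 29), (72, 651, -176, 35)]
288 [(68, 641, -168, 26), (67, 645, -170, 28), (74, 651, -176, 33)]
289 [(63, 640, -173, 28), (63, 644, -174, 28), (85, 651, -178, 31)]
290 [(66, 639, -177, 29), (67, 644, -177, 28), (93, 651, -176, 26)]
```

The shut fingers (side view, near column 301, row 278) end at about z 53 mm, directly above the bar. So the tips sit about 24 mm higher than I assumed. I'll reopen, go lower and watch the force.

carry_out:
  deltas:
    - [0, 0, -0.05, 0, 0.2]
    - [0, 0, -0.05, 0, 0.2]
    - [0, 0, -0.05, 0, 0.2]
    - [0, 0, 0.04, 0, 0.2]
    - [0, 0, 0.09, 0, 0.2]
    - [0, 0, 0.09, 0, 0.2]

```text
clock: 6.65
position: [0.64, -0.1594, 0.0357]
ee_rot: [0.301, 0.953, -0.0, -0.001]
ft_force: [-0.6, 0.2, 1.0]
grip_width: 0.601
grasp_force: 0.0
```

```bash
python3 - <<'E'
from h import *
print(manip.get_obs()["grip_width"],manip.get_obs()["position"])
q=camera("side"); W=cloud(q); c=np.array([.641,-.16])
y=np.array([.566,.824]); x=np.array([-.824,.566])
m=(q["img"].mean(2)<45)&(np.hypot(*(W[...,:2]-c).transpose(2,0,1))<.07)&(W[...,2]>.02)&(W[...,2]<.12)
P=W[m]; a=(P[:,:2]-c)@y; b=(P[:,:2]-c)@x
for s in(-1,1):
    k=(a*s>0); print(s,k.sum(), np.round(np.percentile(P[k,2],[0,1,5]),3) if k.any() else "", a[k].min() if k.any() else"",a[k].max() if k.any() else"")
u,v=map(int,proj(q,[.641,-.16,.05])); save("s2.png",q["img"][v-40:v+40,u-40:u+40],6)
E
```

```text
0.6005034424467149 [ 0.63995431 -0.15936742  0.03566728]
-1 149 [0.054 0.056 0.059] -0.06326531582378045 -0.01725567267133026
1 112 [0.051 0.052 0.054] 0.01476265570767222 0.053543786334879426
```

View pics/s2.png

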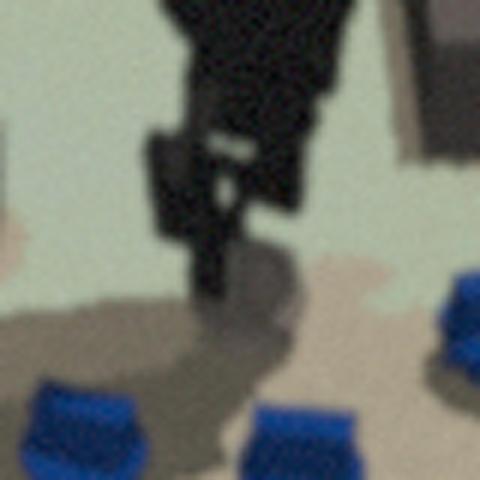

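carry_out:
  deltas:
    - [0, 0, 0, 0, -0.4]
    - [0, 0, 0, 0, -1]
    - [0, 0, 0, 0, -1]
    - [0, 0, 0, 0, -1]
    - [0, 0, 0, 0, -1]

```text
clock: 7.32
position: [0.641, -0.1597, 0.0375]
ee_rot: [0.302, 0.953, -0.0, 0.0]
ft_force: [-0.9, 0.3, 5.3]
grip_width: 0.139
grasp_force: 49.9
```

carry_out:
  deltas:
    - [0, 0, -0.1, 0, -1]
    - [0, 0, -0.4, 0, -1]
    - [0, 0, -0.8, 0, -1]
    - [0, 0, -1, 0, -1]
    - [0, 0, -1, 0, -1]

```text
clock: 7.95
position: [0.6421, -0.1594, 0.1907]
ee_rot: [0.301, 0.953, 0.0, 0.003]
ft_force: [-0.7, -0.1, -1.6]
grip_width: 0.143
grasp_force: 49.3
```

```bash
python3 - <<'E'
from h import *
o=manip.get_obs(); print(o["grip_width"],o["grasp_force"],o["position"],o["ft_force"])
for n in("side","top"):
    q=camera(n)
    for b in outline_of("cap",q)[:4]:
        m=b["region"]; P=cloud(q)[m]; P=P[~np.isnan(P[:,0])]; print(n,round(b["conf"],2),P.mean(0).round(3),np.percentile(P[:,2],[2,98]).round(3),q["img"][m].mean(0).round())
    if n=="side":
        u,v=map(int,proj(q,o["position"])); save("s3.png",q["img"][v-45:v+55,u-50:u+50],6)
go([.5193,.1746,.28],155)
E
```

```text
0.14261575869486695 49.279571771621704 [ 0.64208256 -0.15940266  0.19069854] [-0.74148384 -0.06930647 -1.62224064]
side 0.96 [ 0.567 -0.241  0.035] [0.007 0.053] [26. 48. 84.]
side 0.78 [ 0.733 -0.199  0.034] [0.008 0.053] [32. 58. 99.]
side 0.7 [ 0.643 -0.261  0.035] [0.009 0.053] [ 34.  58. 101.]
side 0.65 [ 0.641 -0.161  0.176] [0.002 0.205] [84. 82. 75.]
top 0.52 [ 0.632 -0.15   0.185] [0.173 0.206] [75. 70. 66.]
top 0.51 [ 0.566 -0.223  0.036] [0.024 0.055] [23. 37. 65.]
pos [ 0.6399 -0.1595  0.1856] yaw 144.9 shift [ 1.94   1.359 -0.627] spin -0.337
```

View pics/s3.png

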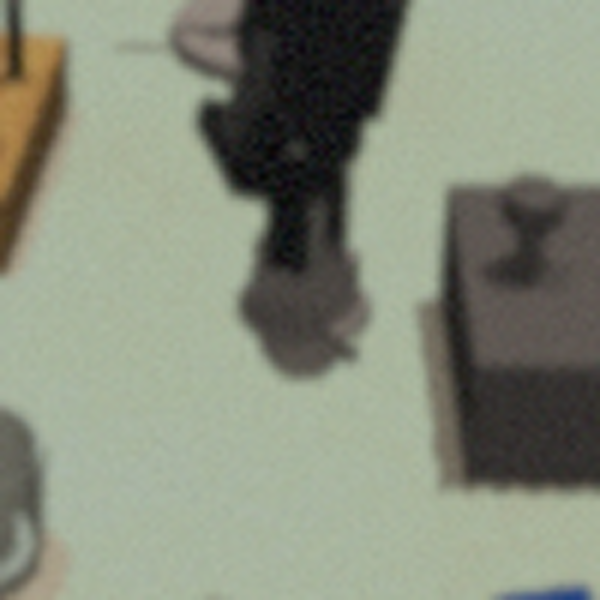

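carry_out:
  deltas:
    - [0.15, 0.1, -0.2, -0.1, -1]
    - [0.4, 0.28, -0.4, -0.2, -1]
    - [0.7, 0.49, -0.6, -0.34, -1]
    - [1, 0.7, -0.627, -0.34, -1]
    - [1, 0.7, -0.627, -0.34, -1]

```text
clock: 8.78
position: [0.5769, 0.018, 0.2814]
ee_rot: [0.212, 0.977, 0.0, -0.0]
ft_force: [0.3, 0.4, -0.4]
grip_width: 0.141
grasp_force: 49.3
```

```bash
python3 -c "
from h import *
go([.5197,.1743,.22],155)"
```

```text
pos [0.5769 0.018  0.2814] yaw 155.55 shift [0.778 0.79  0.41 ] spin 0.018
```

carry_out:
  deltas:
    - [0.3, 0.3, 0, 0, -1]
    - [0.55, 0.56, 0, 0, -1]
    - [0.75, 0.76, 0.1, 0, -1]
    - [0.778, 0.79, 0.25, 0.018, -1]
    - [0.778, 0.79, 0.41, 0.018, -1]
    - [0.778, 0.79, 0.41, 0.018, -1]

```text
clock: 9.52
position: [0.5214, 0.168, 0.2172]
ee_rot: [0.22, 0.975, -0.001, -0.002]
ft_force: [0.7, 0.1, -0.1]
grip_width: 0.143
grasp_force: 49.2
```

```bash
python3 - <<'E'
from h import *
o=manip.get_obs(); print(o["position"],o["ft_force"],o["grip_width"])
a=[]
for n in("side","top"):
    q=camera(n); W=cloud(q)
    for b in outline_of("cap",q)[:4]:
        m=b["region"]; P=W[m]; P=P[~np.isnan(P[:,0])]; print(n,round(b["conf"],2),P.mean(0).round(3),np.percentile(P[:,2],[2,98]).round(3))
    u,v=map(int,proj(q,[.52,.174,.16])); a.append(cv2.resize(q["img"][v-35:v+35,u-35:u+35],(400,400),interpolation=cv2.INTER_CUBIC))
    # flange band columns vs tail outer wall columns in the side view
    if n=="side":
        off=(.5197,.1722); f=o["position"]
        for nm,z0,z1,c in(("flange",.2045,.2095,off),("tail",.095,.13,off)):
            m=(W[...,2]>z0-.003)&(W[...,2]<z1+.003)&(np.hypot(W[...,0]-c[0],W[...,1]-c[1])<.03)
            vv,uu=np.nonzero(m); P=W[m]; print(nm,m.sum(),"u",np.percentile(uu,[1,50,99]),"x",np.percentile(P[:,0],[1,50,99]).round(4),"ymin",np.percentile(P[:,1],2).round(4))
save("over.png",np.hstack(a)); go([.5197,.1743,.172],155)
E
```

```text
[0.52141927 0.16802241 0.21715525] [ 0.67105275  0.05071783 -0.09893288] 0.14320856187268288
side 0.89 [ 0.643 -0.261  0.035] [0.009 0.053]
side 0.86 [ 0.733 -0.199  0.034] [0.005 0.053]
side 0.75 [ 0.566 -0.241  0.035] [0.007 0.053]
side 0.51 [0.525 0.183 0.195] [0.001 0.232]
flange 81 u [230. 237. 246.] x [0.4987 0.5184 0.5435] ymin 0.1437
tail 207 u [232. 239. 246.] x [0.4988 0.5201 0.5399] ymin 0.1505
top 0.94 [ 0.733 -0.184  0.037] [0.023 0.055]
top 0.92 [ 0.567 -0.228  0.036] [0.024 0.055]
top 0.66 [ 0.644 -0.247  0.037] [0.024 0.056]
pos [0.5229 0.1691 0.2204] yaw 154.53 shift [0.035 0.022 0.322] spin -0.016
```

View pics/over.png

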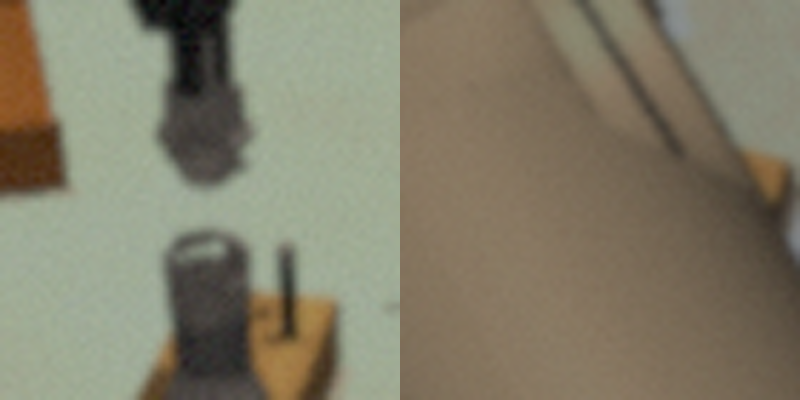

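carry_out:
  deltas:
    - [0.035, 0.022, 0.1, -0.016, -1]
    - [0.035, 0.022, 0.2, -0.016, -1]
    - [0.035, 0.022, 0.29, -0.016, -1]
    - [0.035, 0.022, 0.29, -0.016, -1]
    - [0.035, 0.022, 0.29, -0.016, -1]

```text
clock: 10.35
position: [0.5192, 0.1746, 0.1763]
ee_rot: [0.216, 0.976, 0.0, 0.0]
ft_force: [-0.1, -0.4, -0.3]
grip_width: 0.141
grasp_force: 49.3
```

```bash
python3 -c "
from h import *
go([.5197,.1743,.166],155);print(manip.get_obs()['ft_force'])"
```

```text
pos [0.5192 0.1746 0.1763] yaw 155.04 shift [-0.004 -0.     0.068] spin 0.001
[-0.14371903 -0.44902363 -0.29695476]
```

Lower to just above where the pins meet the rim (chamfer entry).

carry_out:
  deltas:
    - [-0.004, 0, 0.03, 0, -1]
    - [-0.004, 0, 0.06, 0, -1]
    - [-0.004, 0, 0.06, 0, -1]
    - [-0.004, 0, 0.06, 0, -1]

```text
clock: 10.85
position: [0.5196, 0.1743, 0.1671]
ee_rot: [0.216, 0.976, 0.0, 0.0]
ft_force: [-0.2, 0.2, -0.1]
grip_width: 0.147
grasp_force: 49.3
```

```bash
python3 -c "
from h import *
go([.5197,.1743,.1605],155);print(manip.get_obs()['ft_force'],manip.get_obs()['torque'])"
```

```text
pos [0.5196 0.1743 0.1671] yaw 155.04 shift [-0.     0.     0.044] spin 0.001
[-0.18124762  0.24462788 -0.10293987] [ 0.02876063 -0.02386332  0.02871391]
```

No contact so far. Now 2 mm steps to bring the pins into the slots.

carry_out:
  deltas:
    - [0, 0, 0.013, 0, -1]
    - [0, 0, 0.026, 0, -1]
    - [0, 0, 0.026, 0, -1]

```text
clock: 11.22
position: [0.5195, 0.1742, 0.1629]
ee_rot: [0.216, 0.976, -0.0, -0.0]
ft_force: [-0.7, -1.0, -0.9]
grip_width: 0.14
grasp_force: 49.3
```

carry_out:
  deltas:
    - [0, 0, 0.013, 0, -1]
    - [0, 0, 0.013, 0, -1]

```text
clock: 11.48
position: [0.5195, 0.1742, 0.161]
ee_rot: [0.216, 0.976, -0.0, -0.0]
ft_force: [0.1, -0.2, -0.1]
grip_width: 0.143
grasp_force: 49.3
```

carry_out:
  deltas:
    - [0, 0, 0.013, 0, -1]
    - [0, 0, 0.027, 0, -1]
    - [0, 0, 0.027, 0, -1]

```text
clock: 11.85
position: [0.5197, 0.1742, 0.1572]
ee_rot: [0.216, 0.976, -0.0, 0.0]
ft_force: [0.3, -0.3, 2.4]
grip_width: 0.14
grasp_force: 49.6
```

carry_out:
  deltas:
    - [0, 0, 0.013, 0, -1]
    - [0, 0, 0.026, 0, -1]
    - [0, 0, 0.026, 0, -1]

```text
clock: 12.22
position: [0.5198, 0.1743, 0.1534]
ee_rot: [0.216, 0.976, 0.0, 0.0]
ft_force: [-0.4, 0.6, 5.7]
grip_width: 0.144
grasp_force: 50.0
```

carry_out:
  deltas:
    - [0, 0, 0.01, 0, -1]
    - [0, 0, 0.01, 0, -1]

```text
clock: 12.48
position: [0.5199, 0.1743, 0.1521]
ee_rot: [0.216, 0.976, 0.0, 0.0]
ft_force: [-0.5, -0.1, 7.4]
grip_width: 0.14
grasp_force: 50.1
```

Spring force 7.4 N means the origin is about 20.3 mm down, at mid-run. Turning clockwise.

carry_out:
  deltas:
    - [0, 0, 0, 0.15, -1]
    - [0, 0, 0, 0.3, -1]
    - [0, 0, 0, 0.45, -1]
    - [0, 0, 0, 0.6, -1]
    - [0, 0, 0, 0.6, -1]

```text
clock: 13.1
position: [0.5201, 0.1745, 0.1523]
ee_rot: [0.367, 0.93, 0.0, 0.001]
ft_force: [-0.7, -0.2, 6.0]
grip_width: 0.143
grasp_force: 50.1
```

```bash
python3 -c "
from h import *
go([.5199,.1743,.1521],110);o=manip.get_obs();print(o['ft_force'],o['torque'])"
```

```text
pos [0.5201 0.1745 0.1523] yaw 136.98 shift [-0.    -0.002  0.002] spin 0.899
[-0.74230898 -0.1950174   5.99011798] [-0.06464656  0.09882932  0.00031666]
```

carry_out:
  deltas:
    - [0, 0, 0, 0.15, -1]
    - [0, 0, 0, 0.3, -1]
    - [0, 0, 0, 0.45, -1]
    - [0, 0, 0, 0.6, -1]
    - [0, 0, 0, 0.75, -1]
    - [0, 0, 0, 0.9, -1]
    - [0, 0, 0, 0.9, -1]
    - [0, 0, 0, 0.9, -1]

```text
clock: 14.1
position: [0.5202, 0.1745, 0.1524]
ee_rot: [0.573, 0.819, 0.001, 0.001]
ft_force: [-0.3, -0.3, 7.7]
grip_width: 0.142
grasp_force: 50.1
```

```bash
python3 - <<'E'
from h import *
go([.5199,.1743,.1521],110);o=manip.get_obs();print(o['ft_force'],o['torque'],o["grasp_force"])
q=camera("side"); u,v=map(int,proj(q,[.52,.174,.14])); save("end.png",q["img"][v-35:v+35,u-35:u+35],8)
E
```

```text
pos [0.5202 0.1745 0.1524] yaw 110.04 shift [-0.    -0.002  0.002] spin 0.001
[-0.26640338 -0.27725438  7.65968771] [-0.07275703  0.02897485  0.01049532] 50.09036421775818
```

View pics/end.png

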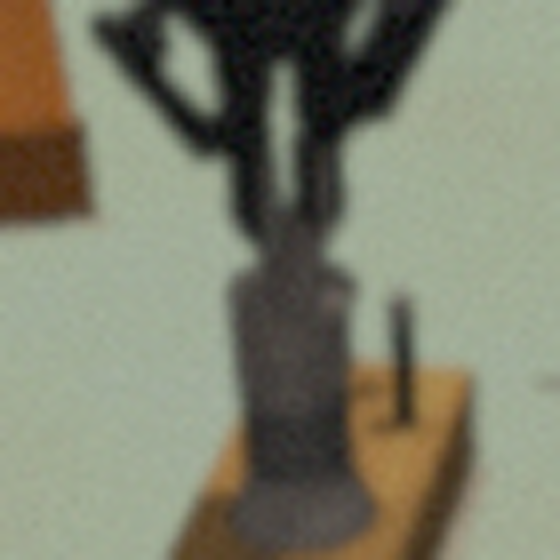

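The cap is seated flush in the tail (crop near (290,270)), upright and still gripped between the fingers (near (285,210)). The turn met no resistance.

```bash
python3 -c "
from workcell import ticket
print(ticket.hand_in())"
```

```text
the job is handed in; nothing more can be done
None
```

I fitted the steel cap and turned it about 45° clockwise, short of the lock. The gripper is still holding it there (50 N grip, about 7.7 N spring force), and the job is handed in; no verdict came back.

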